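# Make up and stack two hot-shop kits

## Robot

A 6-joint arm with a two-finger parallel gripper is mounted at the origin on the work surface. World frame = base frame: x ahead of the robot, y to its left, z up, the work surface at z = 0. Lengths are in m, angles in rad, forces in N, time in s.
With the tool pointing down it reaches from about 0.3 to 0.875 m from the base axis. Payload 6.4 kg.
Tool frame: the origin (TCP) lies between the finger pads; the fingertips stand 11 mm ahead of it and the grasp point (between the pads) lies 8 mm behind it (ctrl.tcp_to_tips is the distance from the TCP to the fingertips, in m); x points along the fingers, z is the direction in which the jaws open and shut, and the axes are right-handed (so a half turn about x gives the same grasp; the last joint's range is limited). The gripper opens to 85 mm and grips with 20 to 120 N. Pads are 22 mm wide; open, the fingers measure 114 mm over their backs; the gripper's body (76 mm by 85 mm) begins 54 mm behind the grasp point. The pads swing forward as they close: fully open they stand 13 mm farther back than shut.
Start: joints at [1.033, 0.181, 1.607, -0, 1.354, -0.206], TCP at [0.187, 0.544, 0.242] pointing down, gripper open.
Joint ranges: [-2.99, 2.99], [-0.89, 2.07], [0.3, 2.58], [-1.14, 4.28], [0, 2.63], [-3.12, 3.12]. Speed limits (rad/s): [2.57, 2.57, 3.01, 3.14, 3.14, 3.14].

## Interface

Orientations are given as a unit quaternion [w, x, y, z].
In Python, from bench import ctrl, eyes, hand_in gives the robot as it stands. The module is installed in compiled form; this text tells all that it offers.
- The arm moves only by the tool step_arm, never from a script. Its arguments are lists of equal length, an entry for each row: "xyz": the shift along the world's x, y, z in mm, a list of three; "spin": the turn about the world's z in rad; "fingers": the opening in per cent of the stroke, from 0 (shut) to 100 (fully open). A call has 1 to 10 rows; each row is the pose to reach, as a shift and turn from the pose commanded when the call began; what a row does not reach only later rows make up. A row lasts 1/10 s, in which the tool goes at most 50 mm and 8.59 degrees, less where a joint would pass 70% of its speed; a pose out of reach is approached as far as the arm can. A call with a gripper value outside its range is refused whole. The fingers move at their own pace and stop on an object; the grip force is fixed at half the most. Time passes only in rows, so rows that repeat a pose let the fingers close. It gives the time, the measured TCP pose, the force and the opening at its end, in the units of the state.
- ctrl.get_obs(): the state, without advancing time (a new reading comes with each control period).
- eyes.camera(name): name is "side" or "top" or "wrist"; returns the picture (384x512x3 uint8, red, green, blue); there is no depth.
- eyes.camera_model(name): a dict with "vertical_fov" (degrees; the focal length in pixels is half the picture's height over the tangent of half this angle, whatever the lens; pixels are square), "cx", "cy" (the principal point, pixels), "dist_coeffs" ([k1, k2, p1, p2, k3] as OpenCV has them; the pictures are not rectified), "pose" (4x4, takes a point from camera to world coordinates); the wrist camera has in their place "tool_from_camera" (4x4, takes a point from camera to tool coordinates, whose origin is the TCP and whose axes are the tool frame's). Camera axes: x right, y up, looking along -z (the intrinsics and any distortion apply to the point x, -y, -z); pixel columns grow to the right and rows downward; lengths in m; the calibration is good to about 2 mm. A picture is of the moment at which its call begins: read the wrist's pose just before it. camera_model takes no time and is no camera call.
- hand_in(): hands the job in, once; it reports no verdict.
The state is a dict: "time_s": time; "q": joint angles; "dq": joint speeds; "joint_efforts": joint torques, N m; "eef_pos": TCP position; "eef_rot": TCP orientation; "wrist_force": force on the tool from outside, world axes, zero at the start; "torque": the same for the moment, N m; "opening": opening from 0.0 (shut) to 1.0 (fully open).
Only numpy, scipy, OpenCV 4.12 (cv2) and the standard library are available. Lean on these libraries where they do the work, as an engineer would, in place of code of your own. Each camera call takes 0.05 s, during which the arm holds its last target.

## Task

Make up the stamping kit first: stand the brass seal upright and lay the cake of beeswax flat in the base tote that is fixed to the bench. Then take the empty loose tote by its handle, turn it so that its tabs rest on the base tote's shoulders and post instead of dropping into the gaps, and stack it squarely on the base tote. Last, make up the moulding kit in that upper tote, the narrow mould and the lidded jar upright, one on each side of the handle; leave the wide mould and the glass rod stub where they stand.

Things in the scene. Friction and masses are not known exactly. Their poses are not given: they have to be found in the camera images.
- seal_mid (a point): Maker's seal, standing: brass foot 40 mm across and 12 high, straight round wooden handle 30 across above it; 56 high in all, about 0.16 kg. The point is on its axis, half-way up (28 mm above the underside); z is up. Grip the handle 5 to 15 mm above this point, fingertips clear of the foot.
- wax_mid (a point): Cake of beeswax, a hard honey-coloured block with a shallow moulded line along its top; 42 mm along its x, 70 mm along its y, 38 mm high, about 0.12 kg. The point is its centre. Grip it across its 42 mm width (along x).
- mould_mid (a point): The narrow optic mould: an aluminium cup, open at the top, ribbed inside, straight round outside, 52 mm across and 60 mm high, about 0.20 kg. The point is its centre, half-way up on the axis; z is up.
- jar_mid (a point): Closed round green glass jar with a steel lid, 50 mm across and 62 mm high, about 0.16 kg. The point is its centre, half-way up on the axis; z is up.
- wide_mould_mid (a point): The wide optic mould, not part of any kit: same form as the narrow one but 72 mm across and 66 mm high, 0.55 kg. The point is its centre. Leave it where it stands.
- stub_mid (a point): Upright stub of dark blue glass rod, not part of any kit: 30 mm across and 66 mm high. The point is its centre. Leave it where it stands.
- base_tote: Blue steel tote fixed to the bench, no handle. Origin: centre of underside, x lengthwise, z up. Outside 236 (x) x 166 mm, inside 216 x 156, floor 5 thick. Rim 75 high; end walls (10 thick, at x = +-113) are cut down to 25 but for supports up to the rim: at +x two shoulders (|y| 32 to 78) with a gap between, at -x one middle post (|y| under 19), a gap each side.
- top_tote_handle (a point): Loose blue steel tote, 0.35 kg: middle of its wooden handle, 62 mm above its underside; x lengthwise, z up. Tub 200 (x) x 140 mm, walls 4 thick, 45 high, floor 5 thick. Handle across the middle, 16 thick (grip it along x), 90 long (y), top 13 above this point; each side of it a compartment 88 (x) x 132 mm, centred 52 from it. Stacked, this point is 129 above the bench.
- top_tote_twin_end (a point): Loose tote's +x end, midway between its two tabs, 113 mm from its middle, 14 above its underside. Tabs stick out 26, undersides 8 above the tub's: two here (26 wide, y = +-42), one (44 wide) mid -x end. With its +x along the base tote's +x they rest on the supports, and the tub's lowest 8 mm enter the mouth with 8 mm play each side; reversed, they drop down the gaps.
There are look-alikes about, which are no part of the job. Leave any red look-alike of the part that bears mould_mid alone.

How it is judged:
By the outcome, as a careful person would: the job done as asked, in the order asked, and still so for the second after the job is handed in, with the robot touching nothing.
It also fails if it takes over 131 s, if anything falls off the work surface, if the arm or the gripper's body presses on something with over 40 N, if the wrist force passes 120 N, or if a joint passes its speed limit or range.

## Working session

There is one attempt and no reset: what is moved stays moved. The work goes in short steps, Python scripts to look and compute and a tool call to move; the robot and the scene stay as the last step left them, time stands still between calls to the robot, and variables do not carry over. Pictures are saved under pics/ and viewed, and the job is handed in when it is done.

Besides the shell and the picture viewer there is one more tool, called after ">>>" by a JSON object that holds its "method" and its "body", one argument or row to a line. step_arm: Moves the arm, as the interface text tells. Its arguments: {"type":"object","properties":{"xyz":{"type":"array"},"spin":{"type":"array"},"fingers":{"type":"array"}},"required":["xyz","spin","fingers"]}

```bash
mkdir -p pics; ls
python3 - <<'E'
from bench import ctrl, eyes
import cv2, numpy as np
o=ctrl.get_obs(); print(o)
print(ctrl.tcp_to_tips)
for n in ("top","side","wrist"):
    im=eyes.camera(n); cv2.imwrite(f"pics/{n}0.png",im[:,:,::-1]); 
    m=eyes.camera_model(n); print(n,{k:np.round(v,4).tolist() for k,v in m.items()})
E
```

```text
pics
{'time_s': 0.0, 'q': array([ 1.03269274e+00,  1.81502956e-01,  1.60804849e+00,  8.04214352e-06,
        1.35376098e+00, -2.06308630e-01]), 'dq': array([ 1.34011750e-03,  2.28643805e-03, -9.05035516e-05, -4.80127823e-04,
        1.32235053e-03, -5.98675777e-04]), 'joint_efforts': array([-1.40610660e-03, -4.44876337e+01, -3.51336730e+01, -7.48492330e-04,
        9.13632161e-03, -8.46007083e-06]), 'eef_pos': array([0.1870046 , 0.54317134, 0.24138597]), 'eef_rot': array([ 0.57514622, -0.41080745,  0.57626217,  0.41032424]), 'wrist_force': array([-0.46051677, -0.56820858, -0.24048587]), 'torque': array([-0.00639742, -0.01457927,  0.05353855]), 'opening': 0.9984417975178812}
0.011
top {'vertical_fov': 42.6183, 'cx': 258.2566, 'cy': 190.1103, 'dist_coeffs': [-0.0894, 0.0, 0.0, 0.0, 0.0], 'pose': [[0.0528, 0.9764, -0.2092, 0.3259], [-0.9986, 0.0517, -0.0108, 0.0106], [0.0003, 0.2095, 0.9778, 1.1399], [0.0, 0.0, 0.0, 1.0]]}
side {'vertical_fov': 42.0888, 'cx': 252.5513, 'cy': 187.2546, 'dist_coeffs': [-0.184, 0.0, 0.0, 0.0, 0.0], 'pose': [[0.9454, 0.1717, -0.2771, 0.2464], [-0.3259, 0.4809, -0.8139, -0.9444], [-0.0065, 0.8598, 0.5106, 0.6469], [0.0, 0.0, 0.0, 1.0]]}
wrist {'vertical_fov': 62.2628, 'cx': 255.8889, 'cy': 195.1342, 'dist_coeffs': [-0.0875, 0.0, 0.0, 0.0, 0.0], 'tool_from_camera': [[0.0001, 0.2944, -0.9557, -0.1321], [0.0009, 0.9557, 0.2944, 0.0737], [1.0, -0.0009, -0.0001, -0.0002], [0.0, 0.0, 0.0, 1.0]]}
```

View pics/top0.png

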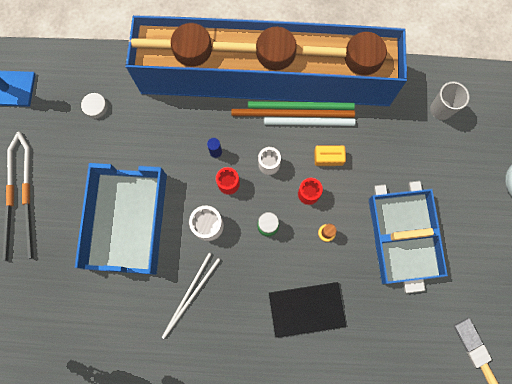

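View pics/side0.png

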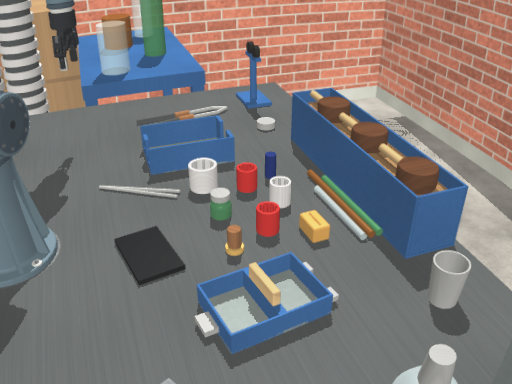

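View pics/wrist0.png

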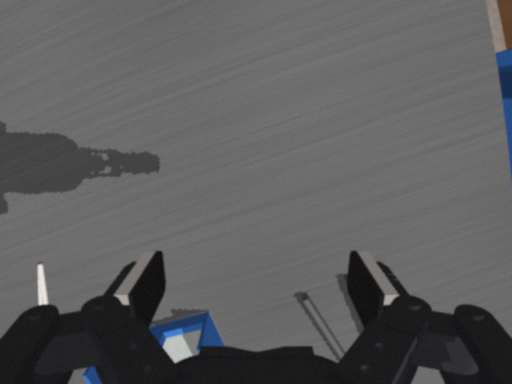

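```bash
cat > h.py <<'E'
from bench import ctrl, eyes
import cv2, numpy as np
from scipy.spatial.transform import Rotation as R
def toolT(o):
    T=np.eye(4); q=o['eef_rot']; T[:3,:3]=R.from_quat([q[1],q[2],q[3],q[0]]).as_matrix(); T[:3,3]=o['eef_pos']; return T
def cam(n,T=None):
    m=eyes.camera_model(n); f=192/np.tan(np.radians(m['vertical_fov'])/2)
    K=np.array([[f,0,m['cx']],[0,f,m['cy']],[0,0,1]]); d=np.array(m['dist_coeffs'])
    P=np.array(m['pose']) if 'pose' in m else T@np.array(m['tool_from_camera'])
    return K,d,P
def ray(c,uv):
    K,d,P=c; p=cv2.undistortPoints(np.array(uv,float).reshape(-1,1,2),K,d).reshape(-1,2)
    v=np.c_[p[:,0],-p[:,1],-np.ones(len(p))]@P[:3,:3].T
    return P[:3,3],v
def plane(c,uv,z):
    o,v=ray(c,uv); return o+v*((z-o[2])/v[:,2])[:,None]
def proj(c,X):
    K,d,P=c; x=(np.atleast_2d(X)-P[:3,3])@P[:3,:3]; x=x*[1,-1,-1]
    return cv2.projectPoints(x,np.zeros(3),np.zeros(3),K,d)[0].reshape(-1,2)
def tri(c1,u1,c2,u2):
    A=[];b=[]
    for c,u in((c1,u1),(c2,u2)):
        o,v=ray(c,[u]); v=v[0]/np.linalg.norm(v[0]); M=np.eye(3)-np.outer(v,v); A.append(M); b.append(M@o)
    return np.linalg.lstsq(np.vstack(A),np.hstack(b),rcond=None)[0]
def snap(n,f):
    o=ctrl.get_obs(); im=eyes.camera(n)[:,:,::-1].copy(); cv2.imwrite('pics/'+f,im); return im,cam(n,toolT(o)),o
E
python3 - <<'E'
from h import *
im=cv2.imread('pics/top0.png'); 
cv2.imwrite('pics/top_a.png',cv2.resize(im[120:320,60:260],None,fx=3.0,fy=3.0,interpolation=cv2.INTER_CUBIC))
cv2.imwrite('pics/top_b.png',cv2.resize(im[120:320,250:460],None,fx=3.0,fy=3.0,interpolation=cv2.INTER_CUBIC))
im=cv2.imread('pics/side0.png'); 
cv2.imwrite('pics/side_a.png',cv2.resize(im[100:300,130:350],None,fx=3,fy=3,interpolation=cv2.INTER_CUBIC))
c=cam('top')
for n,uv,z in (('wide',(206,222),.066),('mould',(269,157),.06),('jar',(268,222),.062),('seal',(328,230),.056),('wax',(330,154),.038),('stub',(214,145),.066),('handle',(412,234),.075),('farcup',(455,95),.06),('red1',(227,178),.06),('red2',(310,188),.06)):
    print(n,plane(c,[uv],z)[0].round(3))
E
```

```text
wide [0.478 0.134 0.066]
mould [0.635 0.002 0.06 ]
jar [ 0.486 -0.003  0.062]
seal [ 0.476 -0.137  0.056]
wax [ 0.657 -0.14   0.038]
stub [0.655 0.129 0.066]
handle [ 0.473 -0.319  0.075]
farcup [ 0.814 -0.434  0.06 ]
red1 [0.581 0.094 0.06 ]
red2 [ 0.568 -0.093  0.06 ]
```

View pics/top_a.png

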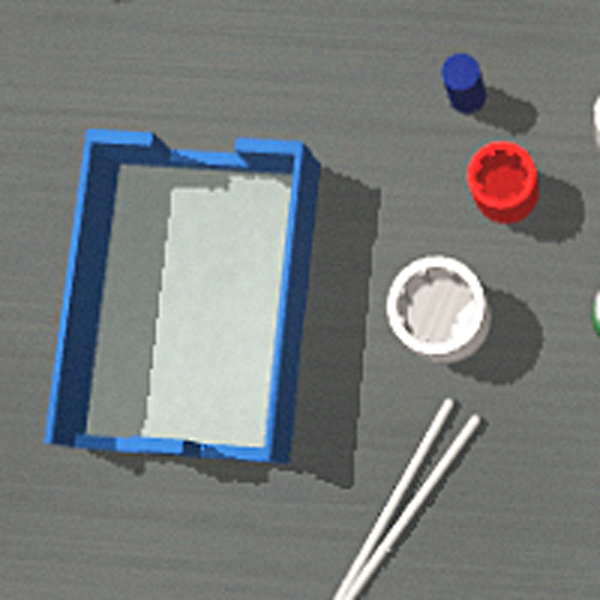

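View pics/top_b.png

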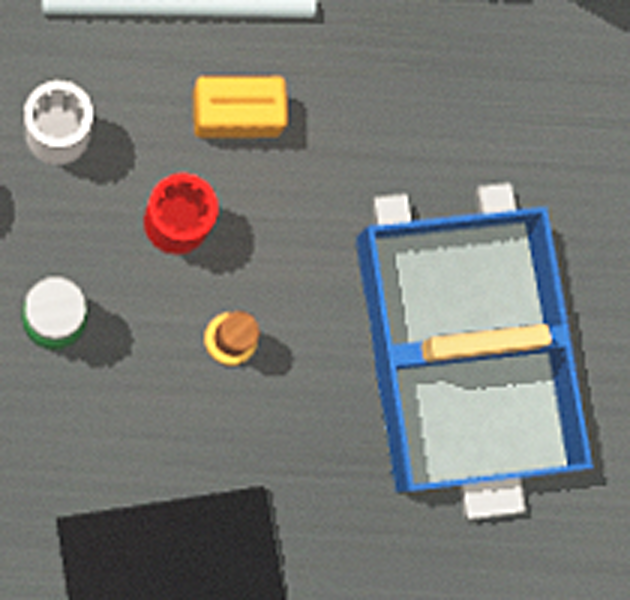

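View pics/side_a.png

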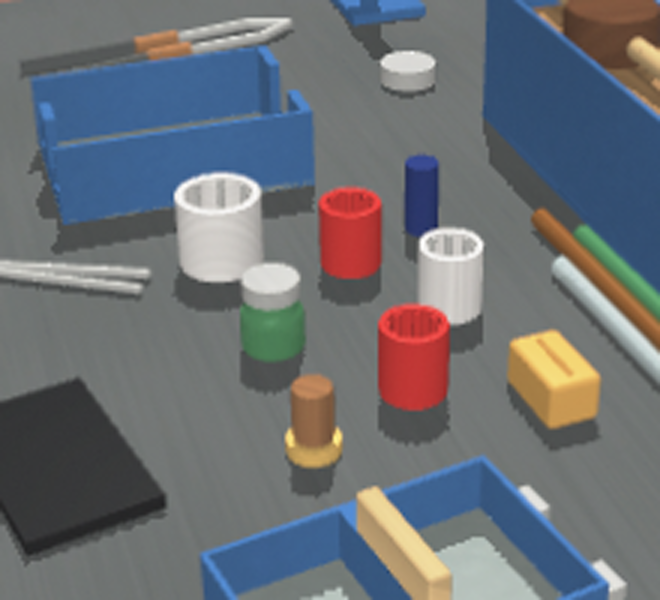

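Run:
```python
from h import *
o=ctrl.get_obs(); T=toolT(o); print(T.round(3)); c=cam('wrist',T)
print(proj(c,T[:3,3]), proj(c,T[:3,3]+T[:3,0]*.011), proj(c,T[:3,3]+T[:3,0]*.1), proj(c,T[:3,3]+T[:3,0]*.2))
im=cv2.imread('pics/top0.png'); c=cam('top'); hsv=cv2.cvtColor(im,cv2.COLOR_BGR2HSV)
def cent(lo,hi,box):
    x0,y0,x1,y1=box; m=cv2.inRange(hsv,lo,hi); mm=np.zeros_like(m); mm[y0:y1,x0:x1]=m[y0:y1,x0:x1]; return mm
# hsv samples
for n,p in (('wide',(206,208)),('wax',(330,156)),('sealtop',(329,231)),('foot',(320,235)),('lid',(268,220)),('blue',(95,170)),('tab',(381,190)),('handle',(412,234)),('bg',(250,250)),('mould',(269,150))):
    print(n,hsv[p[1],p[0]])
```

```text
[[-0.001 -0.945  0.326  0.187]
 [-0.001  0.326  0.945  0.543]
 [-1.     0.    -0.001  0.242]
 [ 0.     0.     0.     1.   ]]
[[256.27889199 262.63289135]] [[256.25668093 251.75049969]] [[256.14594141 197.87309847]] [[256.08714879 169.51703959]]
wide [ 30   1 255]
wax [ 25 166 254]
sealtop [ 14 163 217]
foot [ 30 131 255]
lid [ 18  11 236]
blue [110 162  99]
tab [ 17   8 236]
handle [ 23 102 251]
bg [ 75   9 117]
mould [ 14  29 134]
```

>>> {"method": "step_arm", "body": {
  "xyz": [
    [40,-36,20],
    [80,-72,40],
    [120,-108,60],
    [160,-144,80],
    [200,-180,90],
    [240,-216,100],
    [270,-245,100],
    [270,-245,100],
    [270,-245,100],
    [270,-245,100]
  ],
  "spin": [0,0,0,0,0,0,0,0,0,0],
  "fingers": [100,100,100,100,100,100,100,100,100,100]
}}

```text
time_s: 1.15
eef_pos: [0.4573, 0.2982, 0.3418]
eef_rot: [0.576, -0.41, 0.576, 0.41]
wrist_force: [-0.0, -0.3, 0.1]
opening: 1.0
```

Run:
```python
from h import *
im,c,o=snap('wrist','w1.png'); print(o['eef_pos'],o['time_s'])
```

```text
[0.45732877 0.29824785 0.34181351] 1.15
```

View pics/w1.png

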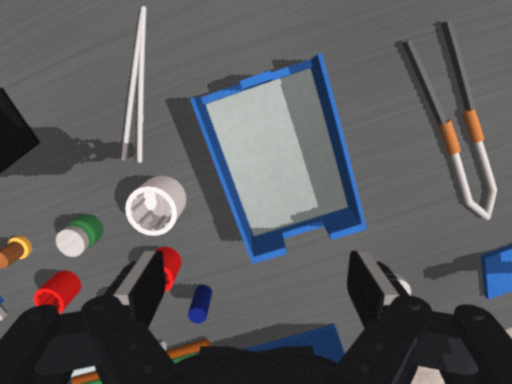

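Run:
```python
from h import *
im=cv2.imread('pics/w1.png')
cv2.imwrite('pics/w1z.png',cv2.resize(im[40:270,180:380],None,fx=2.6,fy=2.6,interpolation=cv2.INTER_CUBIC))
```

```text
(no output)
```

View pics/w1z.png

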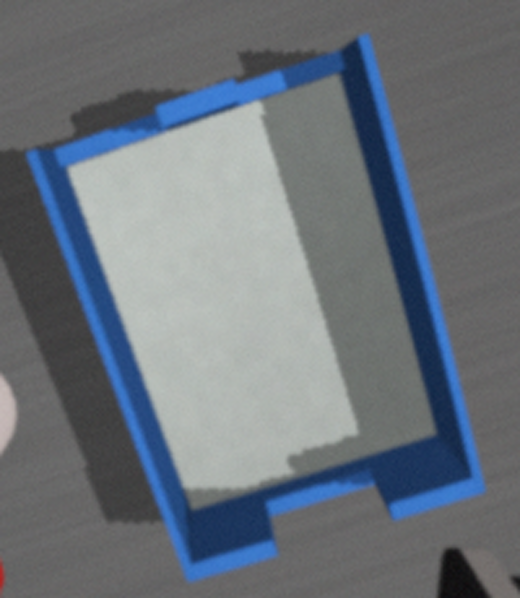

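```bash
cat >> h.py <<'E'
def fit2(M,W):
    # rigid 2D fit model->world
    M=np.array(M,float);W=np.array(W)[:,:2]; mc=M.mean(0);wc=W.mean(0)
    H=(M-mc).T@(W-wc); a=np.arctan2(H[0,1]-H[1,0],H[0,0]+H[1,1]); Rm=np.array([[np.cos(a),-np.sin(a)],[np.sin(a),np.cos(a)]])
    t=wc-Rm@mc; res=(M@Rm.T+t-W); return t,a,res
E
python3 - <<'E'
from h import *
o=ctrl.get_obs(); c=cam('wrist',toolT(o))
M=np.array([(-118,83),(118,83),(118,-83),(-118,-83)])/1000
uv=np.array([(365,35),(484,488),(190,580),(28,152)])/2.6+[180,40]-.3
t,a,r=fit2(M,plane(c,uv,.075)); print(t,a,np.degrees(a),(r*1000).round(1))
uv=np.array([(50,443),(88,130),(305,143),(288,461)])/3+[60,120]-.3
t,a,r=fit2(M,plane(cam('top'),uv,.075)); print(t,a,np.degrees(a),(r*1000).round(1))
E
```

```text
[0.47848885 0.32877163] -0.004594152290676338 -0.26322553669611354 [[-1.2  1.3]
 [ 1.3  1. ]
 [ 0.3 -0.9]
 [-0.4 -1.3]]
[0.47785704 0.32273515] 0.010161776653912836 0.5822269146237773 [[-2.5 -3.2]
 [-1.1 -1.4]
 [ 2.3 -1.2]
 [ 1.3  5.8]]
```

>>> {"method": "step_arm", "body": {
  "xyz": [
    [2,-45,-14],
    [4,-90,-28],
    [6,-135,-42],
    [8,-180,-56],
    [10,-225,-70],
    [12,-270,-84],
    [14,-315,-98],
    [17,-360,-112],
    [19,-405,-130],
    [19,-435,-142]
  ],
  "spin": [0.1,0.2,0.3,0.33,0.33,0.33,0.33,0.33,0.33,0.33],
  "fingers": [100,100,100,100,100,100,100,100,100,100]
}}

```text
time_s: 2.2
eef_pos: [0.4759, -0.1372, 0.1992]
eef_rot: [0.5, -0.5, 0.5, 0.5]
wrist_force: [-0.6, -0.1, -0.5]
opening: 1.0
```

>>> {"method": "step_arm", "body": {
  "xyz": [
    [0,0,0],
    [0,0,0]
  ],
  "spin": [0,0],
  "fingers": [100,100]
}}

```text
time_s: 2.4
eef_pos: [0.4761, -0.1352, 0.1999]
eef_rot: [0.5, -0.499, 0.5, 0.5]
wrist_force: [-0.1, -0.2, -0.9]
opening: 1.001
```

Run:
```python
from h import *
im,c,o=snap('wrist','w2.png'); T=toolT(o); print(o['eef_pos'],T[:2,2],c[2][:3,3])
```

```text
[ 0.47607626 -0.13519446  0.19990538] [0.00160837 0.999998  ] [ 0.40235745 -0.135948    0.33206103]
```

View pics/w2.png

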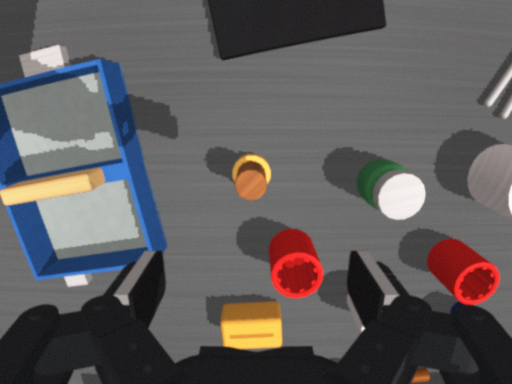

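Run:
```python
from h import *
im=cv2.imread('pics/w2.png')
o=ctrl.get_obs(); c=cam('wrist',toolT(o))
hsv=cv2.cvtColor(im,cv2.COLOR_BGR2HSV)
cv2.imwrite('pics/w2z.png',cv2.resize(im[135:225,205:305],None,fx=6,fy=6,interpolation=cv2.INTER_CUBIC))
# silhouette of seal & predicted outline
m=cv2.inRange(hsv,(5,80,60),(35,255,255))[135:225,205:305]
ys,xs=np.nonzero(m); print(xs.min()+205,xs.max()+205,ys.min()+135,ys.max()+135)
for X in np.array([[.476,-.137]]):
    th=np.linspace(0,2*np.pi,60,endpoint=False)
    for r,z in((.015,.056),(.02,.012),(.02,0)):
        p=proj(c,np.c_[X[0]+r*np.cos(th),X[1]+r*np.sin(th),0*th+z]); print(r,z,p.min(0).round(1),p.max(0).round(1))
```

```text
232 270 153 200
0.015 0.056 [237.4 166.4] [270.7 198.6]
0.02 0.012 [234.9 152.5] [273.6 190.4]
0.02 0 [235.6 150.7] [273.  187.3]
```

View pics/w2z.png

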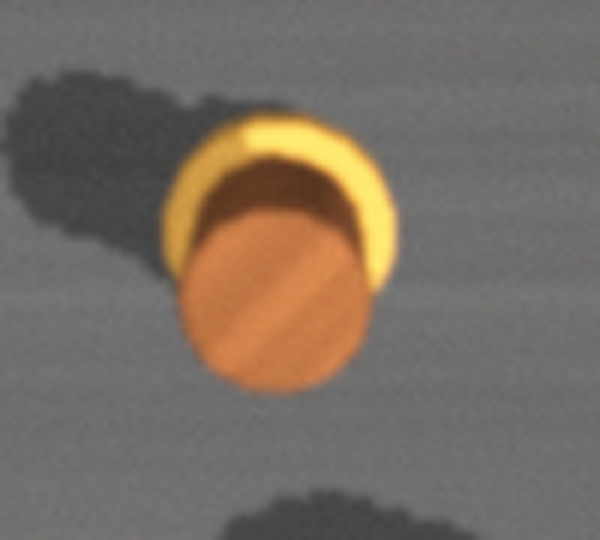

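>>> {"method": "step_arm", "body": {
  "xyz": [
    [1,-4,-45],
    [1,-4,-90],
    [1,-4,-130],
    [1,-4,-155],
    [1,-4,-172],
    [1,-4,-172],
    [1,-4,-172],
    [1,-4,-172],
    [1,-4,-172],
    [1,-4,-172]
  ],
  "spin": [0,0,0,0,0,0,0,0,0,0],
  "fingers": [80,70,70,70,70,70,0,0,0,0]
}}

```text
time_s: 3.45
eef_pos: [0.4788, -0.1405, 0.0301]
eef_rot: [0.501, -0.501, 0.5, 0.499]
wrist_force: [0.5, 3.5, 6.7]
opening: 0.335
```

>>> {"method": "step_arm", "body": {
  "xyz": [
    [0,0,0],
    [0,0,0],
    [0,0,0]
  ],
  "spin": [0,0,0],
  "fingers": [0,0,0]
}}

```text
time_s: 3.75
eef_pos: [0.4788, -0.1405, 0.0301]
eef_rot: [0.501, -0.5, 0.5, 0.499]
wrist_force: [0.6, 3.9, 7.4]
opening: 0.341
```

>>> {"method": "step_arm", "body": {
  "xyz": [
    [0,0,15],
    [0,0,50],
    [0,0,90],
    [0,0,130],
    [0,0,150],
    [0,0,150]
  ],
  "spin": [0,0,0,0,0,0],
  "fingers": [0,0,0,0,0,0]
}}

```text
time_s: 4.35
eef_pos: [0.4795, -0.1416, 0.1824]
eef_rot: [-0.501, 0.502, -0.5, -0.497]
wrist_force: [0.1, 0.4, -1.7]
opening: 0.336
```

Run:
```python
from h import *
im,c,o=snap('wrist','w3.png'); print(o['wrist_force'],o['opening'])
snap('side','s3.png')
a=cv2.imread('pics/s3.png')[60:300,130:400]; 
cv2.imwrite('pics/c3.png',np.hstack([cv2.resize(im[120:384,100:412],(400,338)),cv2.resize(a,(380,338))]))
```

```text
[ 0.06215708  0.40628598 -1.71027376] 0.3357845041810351
```

View pics/c3.png

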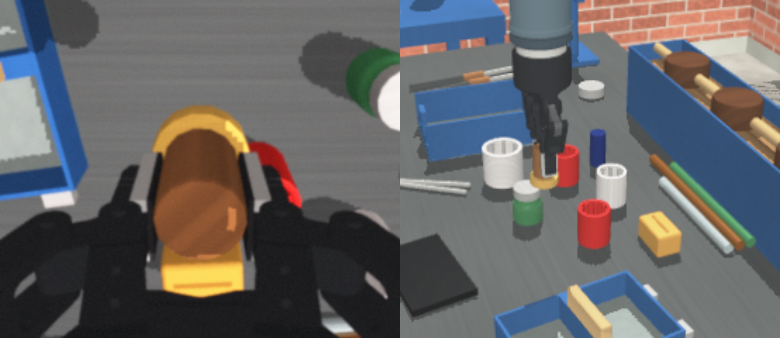

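>>> {"method": "step_arm", "body": {
  "xyz": [
    [6,47,10],
    [12,94,10],
    [18,141,10],
    [24,188,10],
    [31,235,10],
    [37,282,10],
    [43,329,10],
    [50,376,10],
    [56,425,10],
    [62,469,10]
  ],
  "spin": [0,0,0,0,0,0,0,0,0,0],
  "fingers": [0,0,0,0,0,0,0,0,0,0]
}}

```text
time_s: 5.45
eef_pos: [0.5378, 0.3305, 0.1851]
eef_rot: [0.499, -0.499, 0.502, 0.5]
wrist_force: [0.4, -0.7, -1.8]
opening: 0.336
```

>>> {"method": "step_arm", "body": {
  "xyz": [
    [0,0,-20],
    [0,0,-50],
    [0,0,-80],
    [0,0,-80],
    [0,0,-80]
  ],
  "spin": [0,0,0,0,0],
  "fingers": [0,0,0,0,0]
}}

```text
time_s: 5.95
eef_pos: [0.5379, 0.3281, 0.1062]
eef_rot: [0.499, -0.499, 0.502, 0.5]
wrist_force: [-0.4, 0.6, -1.1]
opening: 0.336
```

Run:
```python
from h import *
im,c,o=snap('wrist','w4.png'); print(o['eef_pos'],o['wrist_force'],o['opening'])
snap('side','s4.png')
a=cv2.imread('pics/s4.png')[30:270,80:350]; 
cv2.imwrite('pics/c4.png',np.hstack([cv2.resize(im,(400,300)),cv2.resize(a,(380,300))]))
```

```text
[0.53791779 0.32805389 0.10624538] [-0.41372572  0.59419879 -1.07340701] 0.33607786600146666
```

View pics/c4.png

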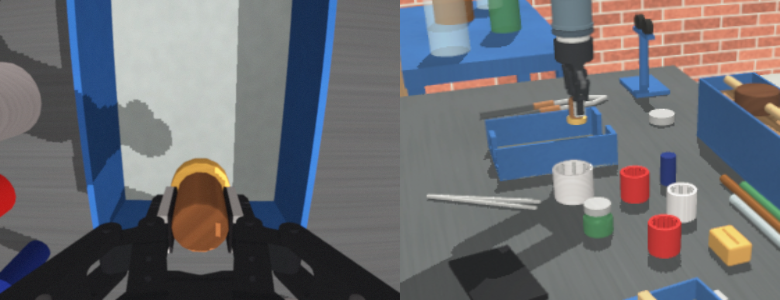

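>>> {"method": "step_arm", "body": {
  "xyz": [
    [0,0,-35],
    [0,0,-55],
    [0,0,-65],
    [0,0,-70],
    [0,0,-70],
    [0,0,-70]
  ],
  "spin": [0,0,0,0,0,0],
  "fingers": [0,0,0,0,0,0]
}}

```text
time_s: 6.65
eef_pos: [0.5404, 0.3291, 0.0398]
eef_rot: [0.501, -0.5, 0.5, 0.499]
wrist_force: [0.2, 0.1, -1.6]
opening: 0.34
```

>>> {"method": "step_arm", "body": {
  "xyz": [
    [0,0,-3],
    [0,0,-4],
    [0,0,-4]
  ],
  "spin": [0,0,0],
  "fingers": [0,0,0]
}}

```text
time_s: 6.95
eef_pos: [0.5398, 0.3289, 0.0352]
eef_rot: [0.501, -0.5, 0.5, 0.499]
wrist_force: [-1.1, 0.0, 4.0]
opening: 0.334
```

Touching. Release and rise.

>>> {"method": "step_arm", "body": {
  "xyz": [
    [0,0,0],
    [0,0,0],
    [0,0,2],
    [0,0,30],
    [0,0,75],
    [0,0,120],
    [0,0,165],
    [0,0,165]
  ],
  "spin": [0,0,0,0,0,0,0,0],
  "fingers": [60,60,60,60,60,60,60,60]
}}

```text
time_s: 7.75
eef_pos: [0.5434, 0.3303, 0.208]
eef_rot: [0.505, -0.502, 0.496, 0.498]
wrist_force: [1.0, 1.2, 0.6]
opening: 0.6
```

Run:
```python
from h import *
im,c,o=snap('wrist','w5.png'); print(o['eef_pos'],o['wrist_force'],o['opening'])
```

```text
[0.54335672 0.33030227 0.20796528] [0.98454709 1.17963131 0.56623042] 0.6003381447646439
```

View pics/w5.png

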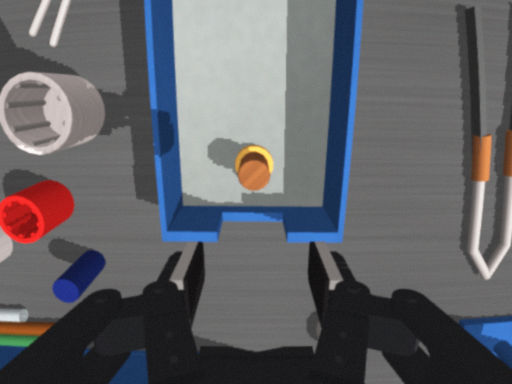

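>>> {"method": "step_arm", "body": {
  "xyz": [
    [12,-47,0],
    [24,-94,0],
    [36,-141,0],
    [48,-188,0],
    [60,-235,0],
    [72,-282,0],
    [84,-329,0],
    [96,-376,0],
    [108,-425,0],
    [118,-469,0]
  ],
  "spin": [-0.15,-0.3,-0.45,-0.6,-0.75,-0.9,-1.05,-1.2,-1.35,-1.49],
  "fingers": [80,80,80,80,80,80,80,80,80,80]
}}

```text
time_s: 8.8
eef_pos: [0.6567, -0.1424, 0.1974]
eef_rot: [0.706, -0.025, 0.707, 0.026]
wrist_force: [-0.3, -0.1, -0.2]
opening: 0.796
```

>>> {"method": "step_arm", "body": {
  "xyz": [
    [0,0,0],
    [0,0,0],
    [0,0,0]
  ],
  "spin": [-0.08,-0.08,-0.08],
  "fingers": [80,80,80]
}}

```text
time_s: 9.1
eef_pos: [0.6565, -0.1397, 0.1978]
eef_rot: [0.706, -0.0, 0.708, 0.001]
wrist_force: [0.1, 0.4, -0.4]
opening: 0.797
```

Run:
```python
from h import *
im,c,o=snap('wrist','w6.png'); T=toolT(o); print(o['eef_pos'],T[:2,2],o['wrist_force'],o['opening'])
hsv=cv2.cvtColor(im,cv2.COLOR_BGR2HSV)
cv2.imwrite('pics/w6z.png',cv2.resize(im[100:280,130:380],None,fx=3,fy=3,interpolation=cv2.INTER_CUBIC))
```

```text
[ 0.65652726 -0.13966429  0.19779592] [0.99999636 0.00144524] [ 0.09830369  0.4221708  -0.38472121] 0.7974442427610023
```

View pics/w6.png

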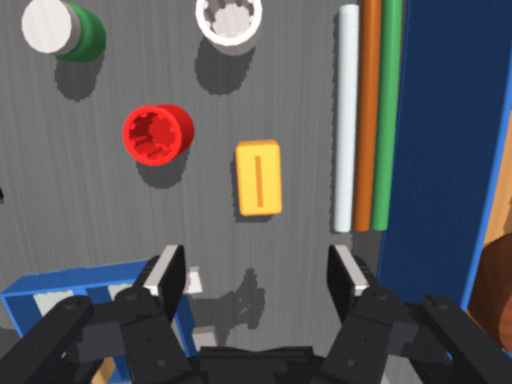

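View pics/w6z.png

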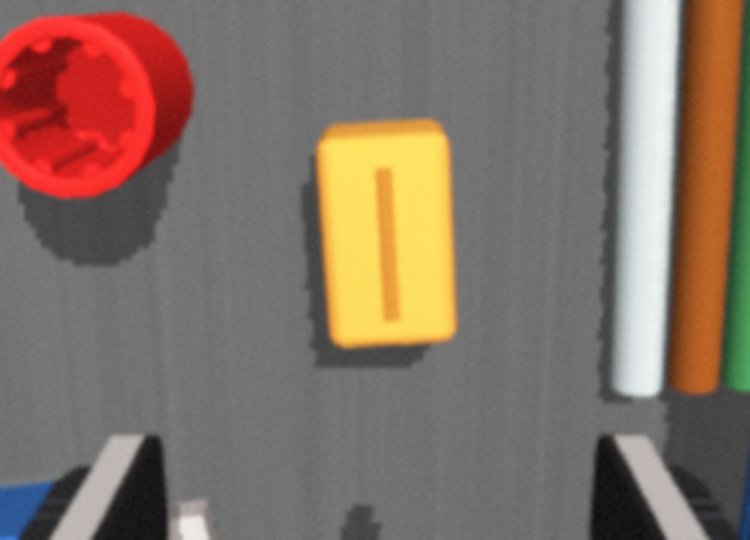

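Run:
```python
from h import *
o=ctrl.get_obs(); c=cam('wrist',toolT(o))
q=np.array([(318,137),(450,133),(456,335),(332,345),(383,168),(391,321)])/3+[130,100]-.3
p=plane(c,q,.038); print(p.round(4)); print(p[:4].mean(0),p[4:].mean(0)); d=p[4]-p[5]; print(np.degrees(np.arctan2(-d[0],d[1])))
t,a,r=fit2(np.array([(-21,35),(21,35),(21,-35),(-21,-35)])/1000,p[:4]); print(t,a,r)
```

```text
[[ 0.6391 -0.1068  0.038 ]
 [ 0.6796 -0.1055  0.038 ]
 [ 0.6831 -0.1712  0.038 ]
 [ 0.6426 -0.1748  0.038 ]
 [ 0.6591 -0.1164  0.038 ]
 [ 0.6619 -0.1665  0.038 ]]
[ 0.66110798 -0.13960015  0.038     ] [ 0.66048559 -0.14143596  0.038     ]
3.2057665630028134
[ 0.66110798 -0.13960015] 0.05520777806021166 [[-0.00089545  0.00103432]
 [ 0.00057629  0.00199032]
 [ 0.00089157 -0.00216253]
 [-0.00057242 -0.00086211]]
```

>>> {"method": "step_arm", "body": {
  "xyz": [
    [4,0,-45],
    [4,0,-90],
    [4,0,-135],
    [4,0,-165],
    [4,0,-184],
    [4,0,-184],
    [4,0,-184],
    [4,0,-184],
    [4,0,-184],
    [4,0,-184]
  ],
  "spin": [0.055,0.055,0.055,0.055,0.055,0.055,0.055,0.055,0.055,0.055],
  "fingers": [80,80,80,80,80,80,80,0,0,0]
}}

```text
time_s: 10.15
eef_pos: [0.6631, -0.141, 0.0181]
eef_rot: [0.708, -0.02, 0.705, 0.019]
wrist_force: [0.2, 0.9, 7.9]
opening: 0.485
```

>>> {"method": "step_arm", "body": {
  "xyz": [
    [0,0,0],
    [0,0,0],
    [0,0,0],
    [0,0,15],
    [0,0,50],
    [0,0,100],
    [0,0,150],
    [0,0,185],
    [0,0,185]
  ],
  "spin": [0,0,0,0,0,0,0,0,0],
  "fingers": [0,0,0,0,0,0,0,0,0]
}}

```text
time_s: 11.05
eef_pos: [0.6648, -0.1417, 0.2095]
eef_rot: [0.711, -0.021, 0.703, 0.017]
wrist_force: [1.7, 0.2, -1.0]
opening: 0.479
```

Run:
```python
from h import *
im,c,o=snap('wrist','w7.png'); print(o['wrist_force'],o['opening'])
snap('side','s7.png')
a=cv2.imread('pics/s7.png')[60:300,130:400]; 
cv2.imwrite('pics/c7.png',np.hstack([cv2.resize(im,(400,300)),cv2.resize(a,(380,300))]))
```

```text
[ 1.73282491  0.19690922 -1.02541485] 0.47949019517719826
```

View pics/c7.png

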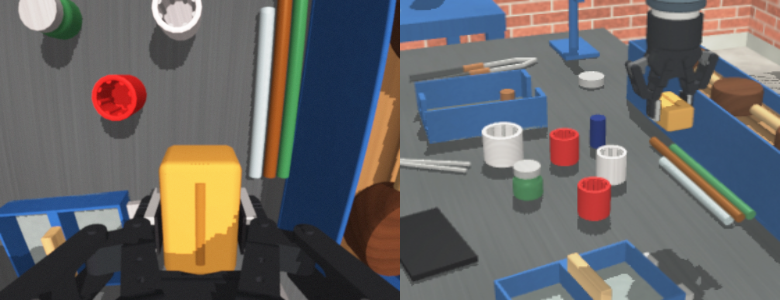

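>>> {"method": "step_arm", "body": {
  "xyz": [
    [-21,43,0],
    [-42,86,0],
    [-63,129,0],
    [-84,172,0],
    [-105,215,0],
    [-126,258,0],
    [-148,301,0],
    [-170,344,0],
    [-191,387,0],
    [-212,430,0]
  ],
  "spin": [0,0,0,0,0,-0.055,-0.055,-0.055,-0.055,-0.055],
  "fingers": [0,0,0,0,0,0,0,0,0,0]
}}

```text
time_s: 12.15
eef_pos: [0.4467, 0.2906, 0.1984]
eef_rot: [0.706, -0.0, 0.708, -0.001]
wrist_force: [0.9, 0.2, -0.9]
opening: 0.484
```

>>> {"method": "step_arm", "body": {
  "xyz": [
    [-20,39,0],
    [-20,39,0],
    [-20,39,-45],
    [-20,39,-80],
    [-20,39,-80],
    [-20,39,-80]
  ],
  "spin": [0,0,0,0,0,0],
  "fingers": [0,0,0,0,0,0]
}}

```text
time_s: 12.75
eef_pos: [0.4286, 0.3277, 0.1194]
eef_rot: [0.706, -0.0, 0.708, -0.001]
wrist_force: [0.6, 1.0, -0.3]
opening: 0.479
```

Run:
```python
from h import *
im,c,o=snap('wrist','w8.png'); print(o['eef_pos'],toolT(o)[:2,2],o['wrist_force'],o['opening'])
snap('side','s8.png')
a=cv2.imread('pics/s8.png')[30:270,80:350]; 
cv2.imwrite('pics/c8.png',np.hstack([cv2.resize(im,(400,300)),cv2.resize(a,(380,300))]))
```

```text
[0.42860043 0.32767453 0.1193654 ] [ 0.99999358 -0.00163209] [ 0.60053486  0.95123596 -0.30508737] 0.4786474638516562
```

View pics/c8.png

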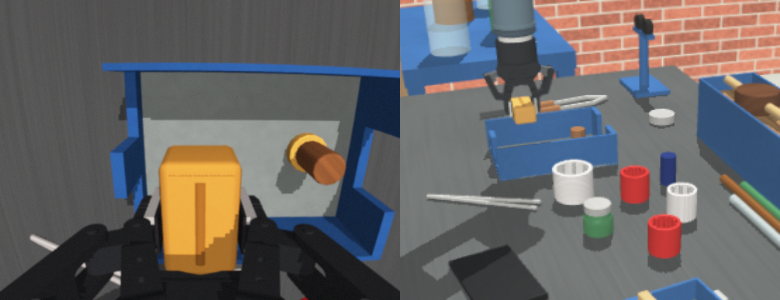

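>>> {"method": "step_arm", "body": {
  "xyz": [
    [0,0,-40],
    [0,0,-70],
    [0,0,-88],
    [0,0,-96],
    [0,0,-98],
    [0,0,-99],
    [0,0,-99]
  ],
  "spin": [0,0,0,0,0,0,0],
  "fingers": [0,0,0,0,0,0,0]
}}

```text
time_s: 13.55
eef_pos: [0.4306, 0.3292, 0.023]
eef_rot: [0.708, 0.001, 0.706, 0.0]
wrist_force: [-0.7, -0.4, 3.4]
opening: 0.482
```

>>> {"method": "step_arm", "body": {
  "xyz": [
    [0,0,0],
    [0,0,0],
    [0,0,2],
    [0,0,30],
    [0,0,75],
    [0,0,120],
    [0,0,170],
    [0,0,220],
    [0,0,220]
  ],
  "spin": [0,0,0,0,0,0,0,0,0],
  "fingers": [65,65,65,65,65,65,65,65,65]
}}

```text
time_s: 14.45
eef_pos: [0.4331, 0.3307, 0.2503]
eef_rot: [0.712, 0.003, 0.702, 0.002]
wrist_force: [1.4, 0.6, 0.8]
opening: 0.653
```

Run:
```python
from h import *
im,c,o=snap('wrist','w9.png'); print(o['eef_pos'],toolT(o)[:2,2],o['wrist_force'],o['opening'])
cv2.imwrite('pics/w9z.png',cv2.resize(im[0:300,100:512],None,fx=1.9,fy=1.9,interpolation=cv2.INTER_CUBIC))
np.save('o9.npy',np.array([o['eef_pos'],0],dtype=object),allow_pickle=True)
```

```text
[0.43309531 0.33073071 0.25032849] [ 9.99905000e-01 -6.51776949e-04] [1.37078263 0.60514188 0.79771432] 0.6526638009930829
```

View pics/w9z.png

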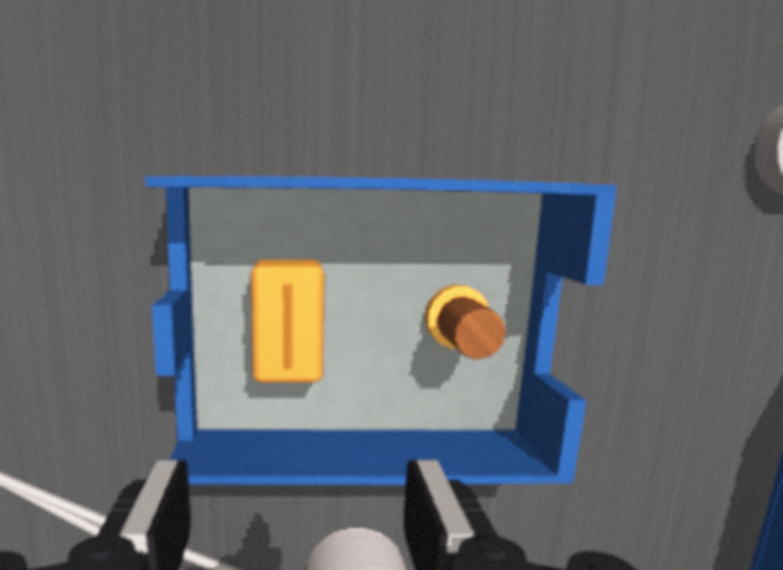

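>>> {"method": "step_arm", "body": {
  "xyz": [
    [0,0,0],
    [0,0,0],
    [0,0,0]
  ],
  "spin": [0,0,0],
  "fingers": [65,65,65]
}}

```text
time_s: 14.8
eef_pos: [0.4284, 0.3282, 0.2394]
eef_rot: [0.706, -0.0, 0.708, -0.001]
wrist_force: [0.1, 0.8, -0.0]
opening: 0.649
```

Run:
```python
from h import *
im,c,o=snap('wrist','w10.png'); print(o['eef_pos'],o['eef_rot'])
cv2.imwrite('pics/w10z.png',cv2.resize(im[0:290,130:450],None,fx=2,fy=2,interpolation=cv2.INTER_CUBIC))
```

```text
[0.42838312 0.32821772 0.23939933] [ 7.05988956e-01 -1.34987526e-04  7.08222277e-01 -8.84536466e-04]
```

View pics/w10z.png

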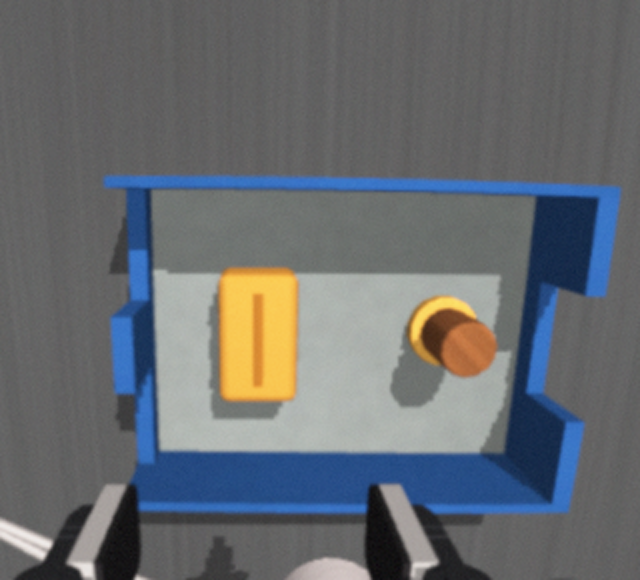

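Run:
```python
from h import *
o=ctrl.get_obs(); c=cam('wrist',toolT(o))
q=np.array([(106,177),(620,189),(570,513),(112,314),(115,394),(605,296),(583,421)])/2+[130,0]-.25
M=np.array([(-118,83),(118,83),(118,-83),(-118,19),(-118,-19),(118,32),(118,-32)])/1000
t,a,r=fit2(M,plane(c,q,.075)); print(t,a,(r*1000).round(1))
# similar measurement of wax centre and seal: known placed
p=np.array([(258,334),(467,347)])/2+[130,0]-.25; print(plane(c,p[:1],.043),plane(c,p[1:],.061))
```

```text
[0.48052644 0.32763779] -0.010319101753952436 [[-0.4  0.4]
 [ 0.4  0.8]
 [-1.2  0.5]
 [-0.2 -1.2]
 [ 0.4  0.5]
 [ 0.1 -0.4]
 [ 0.9 -0.7]]
[[0.43230615 0.33244325 0.043     ]] [[0.53788108 0.32995109 0.061     ]]
```

>>> {"method": "step_arm", "body": {
  "xyz": [
    [3,-48,0],
    [6,-96,0],
    [10,-144,6],
    [14,-192,12],
    [18,-240,18],
    [22,-288,24],
    [26,-336,30],
    [30,-384,36],
    [34,-432,42],
    [38,-480,50]
  ],
  "spin": [0,0,0,0,0,0,0,0,0,0],
  "fingers": [65,65,65,65,65,65,65,65,65,65]
}}

```text
time_s: 15.85
eef_pos: [0.4667, -0.1532, 0.2905]
eef_rot: [0.707, 0.001, 0.708, -0.0]
wrist_force: [1.0, 0.7, 0.9]
opening: 0.654
```

>>> {"method": "step_arm", "body": {
  "xyz": [
    [3,-48,0],
    [6,-96,5],
    [8,-140,10],
    [8,-168,10],
    [8,-168,10],
    [8,-168,10],
    [8,-168,10]
  ],
  "spin": [0,0,0,0,0,0,0],
  "fingers": [65,65,65,65,65,65,65]
}}

```text
time_s: 16.55
eef_pos: [0.4752, -0.3182, 0.3005]
eef_rot: [0.707, 0.001, 0.707, 0.0]
wrist_force: [0.9, 0.7, -0.2]
opening: 0.651
```

Run:
```python
from h import *
im,c,o=snap('wrist','w11.png'); print(o['eef_pos'],o['eef_rot'])
cv2.imwrite('pics/w11z.png',cv2.resize(im[40:300,110:430],None,fx=2.3,fy=2.3,interpolation=cv2.INTER_CUBIC))
```

```text
[ 0.47520961 -0.31816086  0.30054304] [7.06766667e-01 5.81551768e-04 7.07446364e-01 4.26467423e-04]
```

View pics/w11z.png

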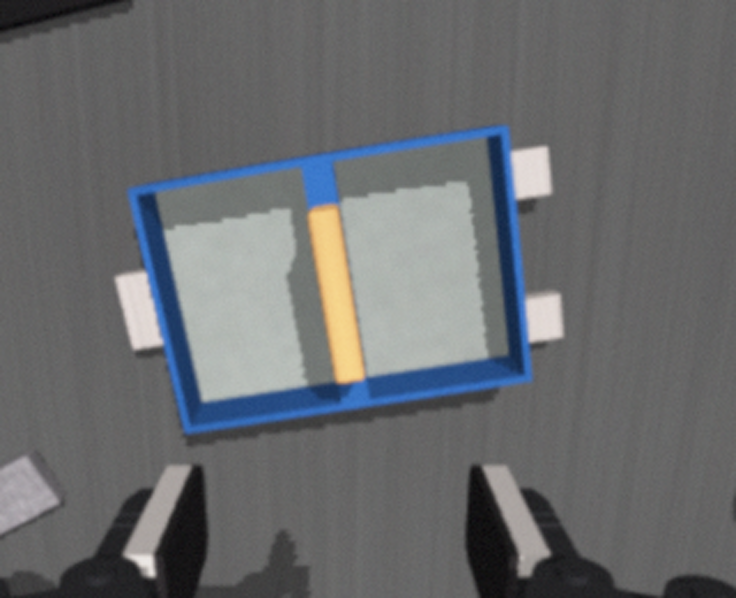

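Run:
```python
from h import *
o=ctrl.get_obs(); c=cam('wrist',toolT(o))
q=np.array([(130,189),(509,127),(530,381),(187,433)])/2.3+[110,40]-.28
M=np.array([(-100,70),(100,70),(100,-70),(-100,-70)])/1000
t,a,r=fit2(M,plane(c,q,.045)); print(t,a,(r*1000).round(1))
q=np.array([(309,209),(338,204),(365,380),(337,383)])/2.3+[110,40]-.28
M=np.array([(-8,45),(8,45),(8,-45),(-8,-45)])/1000
t,a,r=fit2(M,plane(c,q,.075)); print(t,a,(r*1000).round(1))
```

```text
[ 0.47752417 -0.3237785 ] 0.15878619133423597 [[-0.6  0.2]
 [ 0.1  0.4]
 [ 1.3 -0.4]
 [-0.8 -0.1]]
[ 0.47735349 -0.32203186] 0.15403637488150407 [[-0.8 -0.2]
 [ 0.9 -0.2]
 [ 0.6  0.6]
 [-0.7 -0.2]]
```

>>> {"method": "step_arm", "body": {
  "xyz": [
    [3,-5,-45],
    [3,-5,-90],
    [3,-5,-135],
    [3,-5,-180],
    [3,-5,-220],
    [3,-5,-240],
    [3,-5,-248],
    [3,-5,-248],
    [3,-5,-248],
    [3,-5,-248]
  ],
  "spin": [0.08,0.157,0.157,0.157,0.157,0.157,0.157,0.157,0.157,0.157],
  "fingers": [65,65,65,65,65,65,65,65,0,0]
}}

```text
time_s: 17.6
eef_pos: [0.4795, -0.3252, 0.0553]
eef_rot: [0.706, -0.056, 0.704, 0.054]
wrist_force: [0.7, -0.2, 0.7]
opening: 0.322
```

>>> {"method": "step_arm", "body": {
  "xyz": [
    [0,0,0],
    [0,0,0],
    [0,0,0],
    [0,0,0],
    [0,0,0]
  ],
  "spin": [0,0,0,0,0],
  "fingers": [0,0,0,0,0]
}}

```text
time_s: 18.1
eef_pos: [0.4792, -0.3253, 0.0552]
eef_rot: [0.706, -0.056, 0.704, 0.054]
wrist_force: [-0.8, 0.6, 7.0]
opening: 0.176
```

>>> {"method": "step_arm", "body": {
  "xyz": [
    [0,0,10],
    [0,0,30],
    [0,0,60],
    [0,0,95],
    [0,0,130],
    [0,0,165],
    [0,0,190],
    [0,0,190],
    [0,0,190]
  ],
  "spin": [0,0,0,0,0,0,0,0,0],
  "fingers": [0,0,0,0,0,0,0,0,0]
}}

```text
time_s: 19.0
eef_pos: [0.478, -0.3241, 0.2429]
eef_rot: [0.705, -0.055, 0.705, 0.055]
wrist_force: [-0.1, 0.8, -3.3]
opening: 0.176
```

Run:
```python
from h import *
im,c,o=snap('wrist','w12.png'); print(o['eef_pos'],o['wrist_force'],o['torque'],o['opening'])
snap('side','s12.png')
a=cv2.imread('pics/s12.png')[60:384,130:512]; 
cv2.imwrite('pics/c12.png',np.hstack([cv2.resize(im,(400,300)),cv2.resize(a,(380,300))]))
```

```text
[ 0.47802436 -0.32408798  0.24290609] [-0.05194245  0.79629163 -3.27744319] [0.03442584 0.02243231 0.0171628 ] 0.17615699891128833
```

View pics/c12.png

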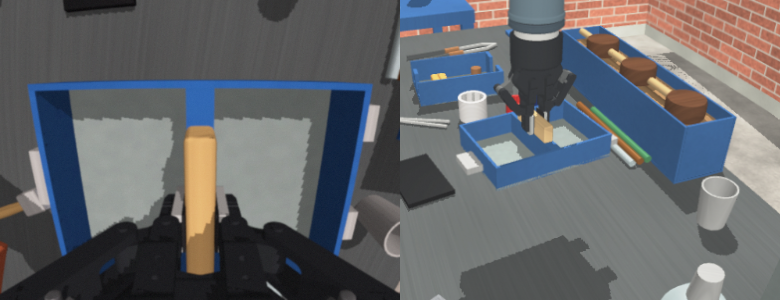

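>>> {"method": "step_arm", "body": {
  "xyz": [
    [0,15,0],
    [0,40,0],
    [0,75,0],
    [0,112,0],
    [0,150,0],
    [0,188,0],
    [0,226,0],
    [0,264,0],
    [0,302,0],
    [0,340,0]
  ],
  "spin": [0,0,0,-0.03,-0.06,-0.09,-0.12,-0.15,-0.165,-0.165],
  "fingers": [0,0,0,0,0,0,0,0,0,0]
}}

```text
time_s: 20.1
eef_pos: [0.4768, 0.0181, 0.2419]
eef_rot: [0.706, 0.004, 0.708, -0.003]
wrist_force: [1.1, 0.0, -4.0]
opening: 0.178
```

>>> {"method": "step_arm", "body": {
  "xyz": [
    [1,38,0],
    [2,76,0],
    [2,114,0],
    [2,152,0],
    [2,190,0],
    [2,228,0],
    [2,266,0],
    [2,295,0],
    [2,308,0],
    [2,312,0]
  ],
  "spin": [0,0,0,0,0,0,0,0,0,0],
  "fingers": [0,0,0,0,0,0,0,0,0,0]
}}

```text
time_s: 21.1
eef_pos: [0.4789, 0.3288, 0.2419]
eef_rot: [0.706, 0.002, 0.708, -0.003]
wrist_force: [-0.0, -0.2, -1.8]
opening: 0.176
```

>>> {"method": "step_arm", "body": {
  "xyz": [
    [0,0,-20],
    [0,0,-40],
    [0,0,-60],
    [0,0,-80],
    [0,0,-80],
    [0,0,-80]
  ],
  "spin": [0,0,0,0,0,0],
  "fingers": [0,0,0,0,0,0]
}}

```text
time_s: 21.7
eef_pos: [0.4801, 0.3267, 0.1631]
eef_rot: [0.707, 0.003, 0.708, -0.004]
wrist_force: [0.7, 0.1, -1.6]
opening: 0.18
```

Run:
```python
from h import *
im,c,o=snap('wrist','w13.png'); print(o['eef_pos'],toolT(o)[:2,2],o['wrist_force'],o['torque'],o['opening'])
a,_,_=snap('side','s13.png'); b,_,_=snap('top','t13.png')
cv2.imwrite('pics/c13.png',np.hstack([cv2.resize(im,(400,300)),cv2.resize(a[60:260,80:300],(380,345))[:300]]))
cv2.imwrite('pics/t13z.png',cv2.resize(b[140:290,60:220],None,fx=3.6,fy=3.6,interpolation=cv2.INTER_CUBIC))
```

```text
[0.48011502 0.32669677 0.16311738] [ 0.99994946 -0.00998076] [ 0.66807289  0.11074574 -1.63355981] [ 0.03831096  0.00061746 -0.01871618] 0.1802811087064671
```

View pics/c13.png

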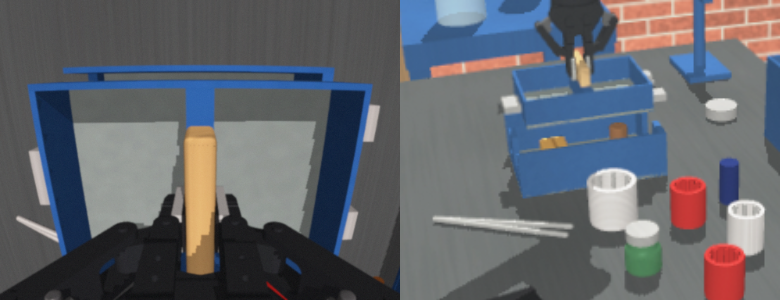

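View pics/t13z.png

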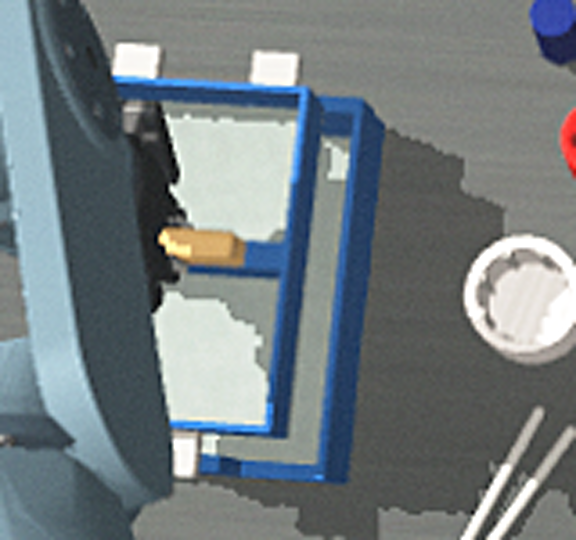

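Run:
```python
from h import *
im=cv2.imread('pics/w13.png')
cv2.imwrite('pics/w13z.png',cv2.resize(im[70:230,20:500],(780,260),interpolation=cv2.INTER_CUBIC))
```

```text
(no output)
```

View pics/w13z.png

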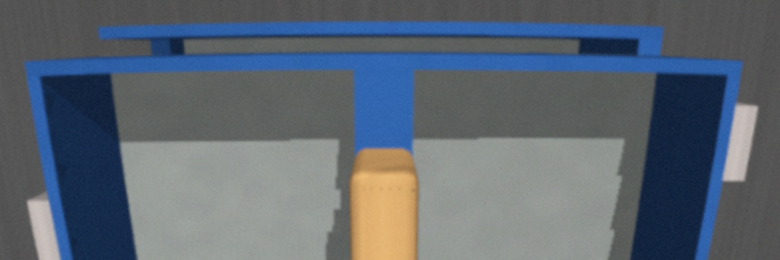

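Run:
```python
from h import *
o=ctrl.get_obs(); c=cam('wrist',toolT(o)); s=780/480
f=lambda q: np.array(q)/s+[20,70]-.2
b=plane(c,f([(100,28),(661,28)]),.075); t=plane(c,f([(27,63),(741,63)]),.163-.055+.045)
print(b,t); print('mid',b.mean(0),t.mean(0)); print(np.arctan2(*(b[1]-b[0])[[1,0]]),np.arctan2(*(t[1]-t[0])[[1,0]]))
print('diff tote-base centre',(t.mean(0)-b.mean(0)+[0,.083-.070,0])[:2])
```

```text
[[0.36388495 0.41237234 0.075     ]
 [0.60047374 0.41026749 0.075     ]] [[0.38242382 0.4003054  0.153     ]
 [0.58451124 0.39857938 0.153     ]]
mid [0.48217934 0.41131991 0.075     ] [0.48346753 0.39944239 0.153     ]
-0.008896440134304053 -0.008540739424843317
diff tote-base centre [0.00128819 0.00112248]
```

>>> {"method": "step_arm", "body": {
  "xyz": [
    [-1,-1,-10],
    [-1,-1,-20],
    [-1,-1,-28],
    [-1,-1,-33],
    [-1,-1,-37],
    [-1,-1,-39],
    [-1,-1,-41],
    [-1,-1,-41]
  ],
  "spin": [0,0,0,0,0,0,0,0],
  "fingers": [0,0,0,0,0,0,0,0]
}}

```text
time_s: 22.65
eef_pos: [0.4795, 0.3268, 0.1225]
eef_rot: [0.707, 0.003, 0.707, -0.003]
wrist_force: [-0.0, -0.5, -2.0]
opening: 0.175
```

>>> {"method": "step_arm", "body": {
  "xyz": [
    [0,0,-1],
    [0,0,-2],
    [0,0,-2],
    [0,0,-2]
  ],
  "spin": [0,0,0,0],
  "fingers": [0,0,0,0]
}}

```text
time_s: 23.05
eef_pos: [0.4796, 0.3269, 0.1222]
eef_rot: [0.707, 0.003, 0.707, -0.003]
wrist_force: [-5.5, -1.9, 8.2]
opening: 0.176
```

Run:
```python
from h import *
a,_,o=snap('side','s14.png'); print(o['eef_pos'],o['wrist_force'])
cv2.imwrite('pics/s14z.png',cv2.resize(a[60:180,120:250],None,fx=5,fy=5,interpolation=cv2.INTER_CUBIC))
```

```text
[0.47964541 0.32692966 0.1221683 ] [-5.4926745  -1.88764836  8.18184542]
```

View pics/s14z.png

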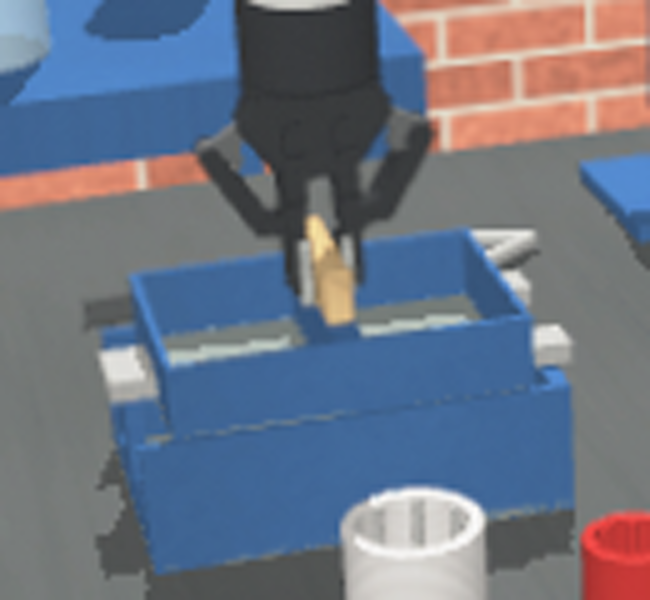

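>>> {"method": "step_arm", "body": {
  "xyz": [
    [0,0,0],
    [0,0,0],
    [0,0,3],
    [0,0,20],
    [0,0,60],
    [0,0,105],
    [0,0,150],
    [0,0,180],
    [0,0,180],
    [0,0,180]
  ],
  "spin": [0,0,0,0,0,0,0,0,0,0],
  "fingers": [45,45,45,45,45,45,45,45,45,45]
}}

```text
time_s: 24.1
eef_pos: [0.4795, 0.3267, 0.3009]
eef_rot: [0.708, 0.003, 0.707, -0.003]
wrist_force: [-1.2, -0.1, -1.1]
opening: 0.449
```

Run:
```python
from h import *
im,c,o=snap('wrist','w15.png'); print(o['eef_pos'],o['eef_rot'],o['opening'])
cv2.imwrite('pics/w15z.png',cv2.resize(im[40:300,90:430],None,fx=2.3,fy=2.3,interpolation=cv2.INTER_CUBIC))
```

```text
[0.47954965 0.3267343  0.30094025] [ 0.70764194  0.0034274   0.70655664 -0.00297529] 0.44905260351610277
```

View pics/w15z.png

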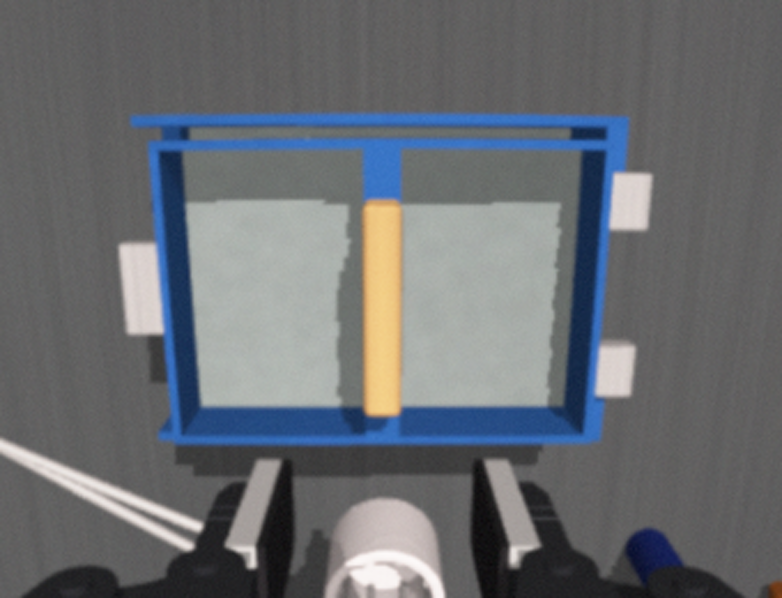

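Run:
```python
from h import *
o=ctrl.get_obs(); c=cam('wrist',toolT(o))
f=lambda q: np.array(q)/2.3+[90,40]-.28
M=np.array([(-100,70),(100,70),(100,-70),(-100,-70)])/1000
t,a,r=fit2(M,plane(c,f([(149,144),(610,144),(590,440),(174,441)]),.112)); print(t,a,(r*1000).round(1))
M=np.array([(-118,83),(118,83)])/1000
t,a,r=fit2(M,plane(c,f([(131,119),(629,118)]),.075)); print(t,a,(r*1000).round(1))
print(plane(c,f([(382,307)]),.142))
```

```text
[0.47935695 0.32915215] -0.0046945885842066435 [[-1.5  1.3]
 [ 2.1  2. ]
 [ 0.3 -1.6]
 [-0.9 -1.7]]
[0.47897431 0.32600313] -0.006517337242557721 [[-0.4  0. ]
 [ 0.4 -0. ]]
[[0.48004306 0.33303901 0.142     ]]
```

>>> {"method": "step_arm", "body": {
  "xyz": [
    [16,-33,0],
    [31,-65,0],
    [47,-98,0],
    [62,-130,-10],
    [78,-162,-30],
    [94,-195,-50],
    [110,-228,-70],
    [125,-260,-85],
    [140,-293,-100],
    [156,-325,-100]
  ],
  "spin": [0.15,0.3,0.45,0.6,0.75,0.9,1.05,1.2,1.35,1.49],
  "fingers": [90,90,90,90,90,90,90,90,90,90]
}}

```text
time_s: 25.15
eef_pos: [0.6327, 0.0007, 0.1947]
eef_rot: [0.519, -0.476, 0.522, 0.481]
wrist_force: [0.6, 0.7, 0.3]
opening: 0.9
```

>>> {"method": "step_arm", "body": {
  "xyz": [
    [0,0,0],
    [0,0,0],
    [0,0,0],
    [0,0,0]
  ],
  "spin": [0.089,0.089,0.089,0.089],
  "fingers": [90,90,90,90]
}}

```text
time_s: 25.55
eef_pos: [0.6346, 0.0026, 0.1995]
eef_rot: [0.5, -0.499, 0.501, 0.5]
wrist_force: [0.6, -0.2, -0.4]
opening: 0.903
```

Run:
```python
from h import *
im,c,o=snap('wrist','w16.png'); print(o['eef_pos'],o['eef_rot'],o['opening'])
cv2.imwrite('pics/w16z.png',cv2.resize(im[60:320,90:430],None,fx=2.3,fy=2.3,interpolation=cv2.INTER_CUBIC))
```

```text
[0.6346108  0.00257562 0.19950868] [ 0.50013947 -0.49914853  0.50065866  0.50005216] 0.903366101544971
```

View pics/w16z.png

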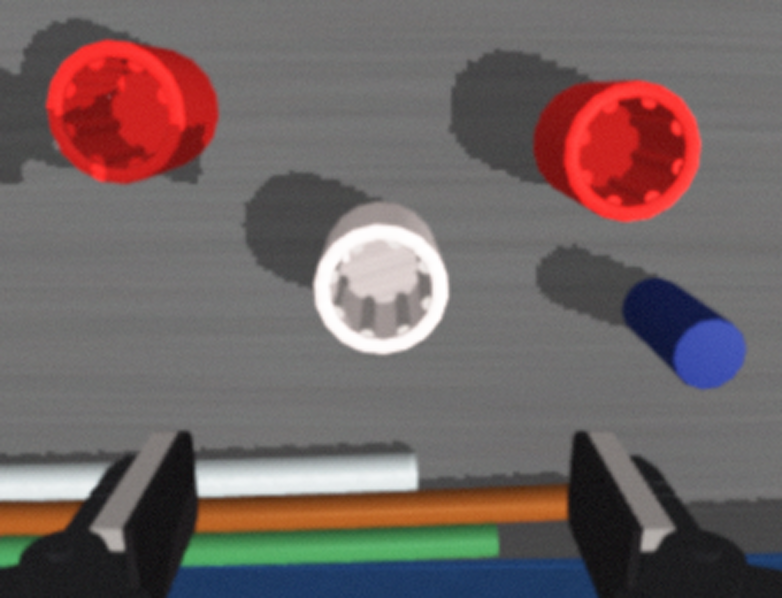

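Run:
```python
from h import *
o=ctrl.get_obs(); c=cam('wrist',toolT(o))
f=lambda q: np.array(q)/2.3+[90,60]-.28
p=plane(c,f([(313.5,289),(449,289),(381,224),(381,354)]),.06); print(p); print(np.linalg.norm(p[0]-p[1]),np.linalg.norm(p[2]-p[3]),p[:2].mean(0),p[2:].mean(0))
```

```text
[[ 0.6355035  -0.02456147  0.06      ]
 [ 0.63551665  0.02772005  0.06      ]
 [ 0.61019097  0.00149969  0.06      ]
 [ 0.66221336  0.00146524  0.06      ]]
0.05228152221278871 0.05202239240368419 [0.63551008 0.00157929 0.06      ] [0.63620217 0.00148247 0.06      ]
```

>>> {"method": "step_arm", "body": {
  "xyz": [
    [1,-1,-45],
    [1,-1,-90],
    [1,-1,-130],
    [1,-1,-160],
    [1,-1,-174],
    [1,-1,-174],
    [1,-1,-174],
    [1,-1,-174],
    [1,-1,-174],
    [1,-1,-174]
  ],
  "spin": [0,0,0,0,0,0,0,0,0,0],
  "fingers": [90,90,90,90,90,90,90,0,0,0]
}}

```text
time_s: 26.6
eef_pos: [0.6382, 0.0004, 0.0288]
eef_rot: [0.501, -0.501, 0.499, 0.499]
wrist_force: [-0.2, 0.7, 6.3]
opening: 0.588
```

>>> {"method": "step_arm", "body": {
  "xyz": [
    [0,0,0],
    [0,0,0],
    [0,0,0]
  ],
  "spin": [0,0,0],
  "fingers": [0,0,0]
}}

```text
time_s: 26.9
eef_pos: [0.6382, 0.0004, 0.0288]
eef_rot: [0.501, -0.501, 0.499, 0.499]
wrist_force: [0.7, 1.5, 6.2]
opening: 0.587
```

>>> {"method": "step_arm", "body": {
  "xyz": [
    [0,0,15],
    [0,0,55],
    [0,0,100],
    [0,0,145],
    [0,0,190],
    [0,0,200],
    [0,0,200]
  ],
  "spin": [0,0,0,0,0,0,0],
  "fingers": [0,0,0,0,0,0,0]
}}

```text
time_s: 27.6
eef_pos: [0.6374, 0.0005, 0.2296]
eef_rot: [-0.501, 0.501, -0.499, -0.498]
wrist_force: [-0.4, 0.2, -2.0]
opening: 0.585
```

Run:
```python
from h import *
im,c,o=snap('wrist','w17.png'); print(o['eef_pos'],o['wrist_force'],o['opening'])
a,_,_=snap('side','s17.png')
cv2.imwrite('pics/c17.png',np.hstack([cv2.resize(im,(400,300)),cv2.resize(a[60:300,130:400],(380,300))]))
```

```text
[6.37444422e-01 4.83815993e-04 2.29563523e-01] [-0.39751533  0.22674199 -2.0140532 ] 0.5853703387384737
```

View pics/c17.png

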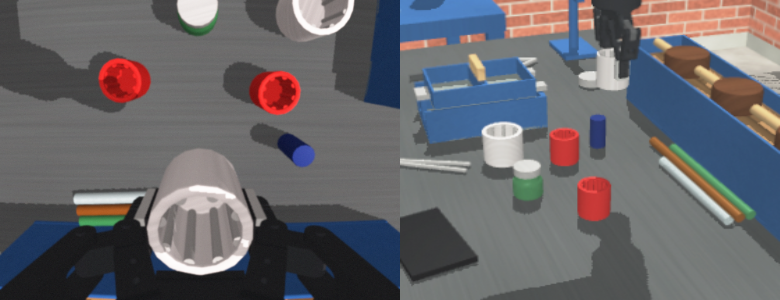

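>>> {"method": "step_arm", "body": {
  "xyz": [
    [-10,30,0],
    [-23,71,0],
    [-37,114,0],
    [-51,157,0],
    [-65,200,0],
    [-78,243,0],
    [-92,286,0],
    [-102,318,0],
    [-104,327,0],
    [-104,327,0]
  ],
  "spin": [0,0,0,0,0,0,0,0,0,0],
  "fingers": [0,0,0,0,0,0,0,0,0,0]
}}

```text
time_s: 28.7
eef_pos: [0.5305, 0.3284, 0.2235]
eef_rot: [0.498, -0.5, 0.501, 0.501]
wrist_force: [0.0, -0.9, -1.8]
opening: 0.59
```

>>> {"method": "step_arm", "body": {
  "xyz": [
    [0,0,-30],
    [0,0,-60],
    [0,0,-85],
    [0,0,-85],
    [0,0,-85]
  ],
  "spin": [0,0,0,0,0],
  "fingers": [0,0,0,0,0]
}}

```text
time_s: 29.2
eef_pos: [0.5324, 0.3262, 0.1405]
eef_rot: [0.5, -0.499, 0.501, 0.5]
wrist_force: [0.5, 0.4, -1.0]
opening: 0.587
```

Run:
```python
from h import *
im,c,o=snap('wrist','w18.png'); print(o['eef_pos'],o['wrist_force'],o['opening'])
a,_,_=snap('side','s18.png')
cv2.imwrite('pics/c18.png',np.hstack([cv2.resize(im,(400,300)),cv2.resize(a[40:240,80:305],(380,338))[:300]]))
```

```text
[0.53237331 0.32616848 0.14053964] [ 0.47615381  0.44151019 -0.98915608] 0.5868470270082375
```

View pics/c18.png

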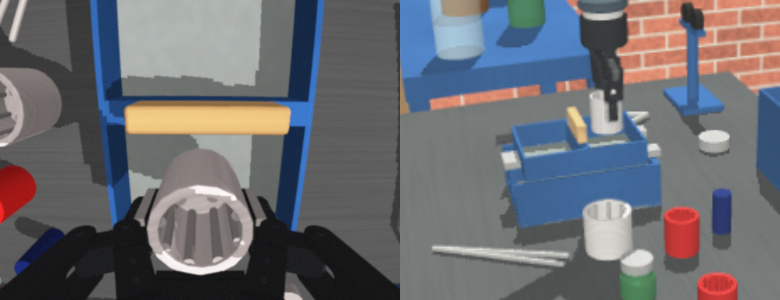

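>>> {"method": "step_arm", "body": {
  "xyz": [
    [0,1,-18],
    [0,1,-30],
    [0,1,-36],
    [0,1,-39],
    [0,1,-41],
    [0,1,-42],
    [0,1,-42]
  ],
  "spin": [0,0,0,0,0,0,0],
  "fingers": [0,0,0,0,0,0,0]
}}

```text
time_s: 30.0
eef_pos: [0.5328, 0.3289, 0.1008]
eef_rot: [0.501, -0.5, 0.5, 0.5]
wrist_force: [-4.1, -1.0, 5.3]
opening: 0.581
```

>>> {"method": "step_arm", "body": {
  "xyz": [
    [0,0,0],
    [0,0,0],
    [0,0,2],
    [0,0,25],
    [0,0,60],
    [0,0,100],
    [0,0,130],
    [0,0,130],
    [0,0,130]
  ],
  "spin": [0,0,0,0,0,0,0,0,0],
  "fingers": [75,75,75,75,75,75,75,75,75]
}}

```text
time_s: 30.9
eef_pos: [0.5327, 0.3288, 0.2303]
eef_rot: [0.501, -0.5, 0.5, 0.499]
wrist_force: [-0.0, 0.3, -0.4]
opening: 0.747
```

Run:
```python
from h import *
im,c,o=snap('wrist','w19.png'); print(o['eef_pos'],o['wrist_force'],o['opening'])
a,_,_=snap('side','s19.png')
cv2.imwrite('pics/c19.png',np.hstack([cv2.resize(im,(400,300)),cv2.resize(a[40:240,80:305],(380,338))[:300]]))
```

```text
[0.53273123 0.32883782 0.23027255] [-0.00847241  0.33006391 -0.3562415 ] 0.7474136295228142
```

View pics/c19.png

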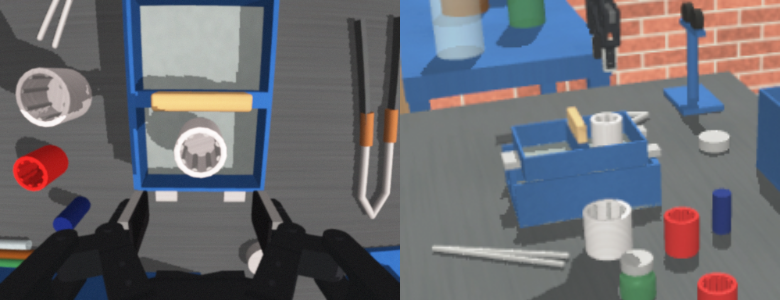

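>>> {"method": "step_arm", "body": {
  "xyz": [
    [-6,-45,0],
    [-12,-90,0],
    [-18,-135,0],
    [-25,-180,0],
    [-31,-225,-10],
    [-38,-270,-20],
    [-44,-315,-29],
    [-46,-332,-29],
    [-46,-332,-29],
    [-46,-332,-29]
  ],
  "spin": [0,0,0,0,0,0,0,0,0,0],
  "fingers": [75,90,90,90,90,90,90,90,90,90]
}}

```text
time_s: 32.0
eef_pos: [0.4857, -0.0032, 0.1993]
eef_rot: [0.5, -0.499, 0.501, 0.5]
wrist_force: [0.2, 1.0, -0.3]
opening: 0.901
```

Run:
```python
from h import *
im,c,o=snap('wrist','w20.png'); print(o['eef_pos'],o['eef_rot'],o['opening'])
cv2.imwrite('pics/w20z.png',cv2.resize(im[60:320,90:430],None,fx=2.3,fy=2.3,interpolation=cv2.INTER_CUBIC))
```

```text
[ 0.48573883 -0.00320435  0.1992944 ] [ 0.50029824 -0.49877278  0.50076381  0.50016296] 0.9010885351664469
```

View pics/w20z.png

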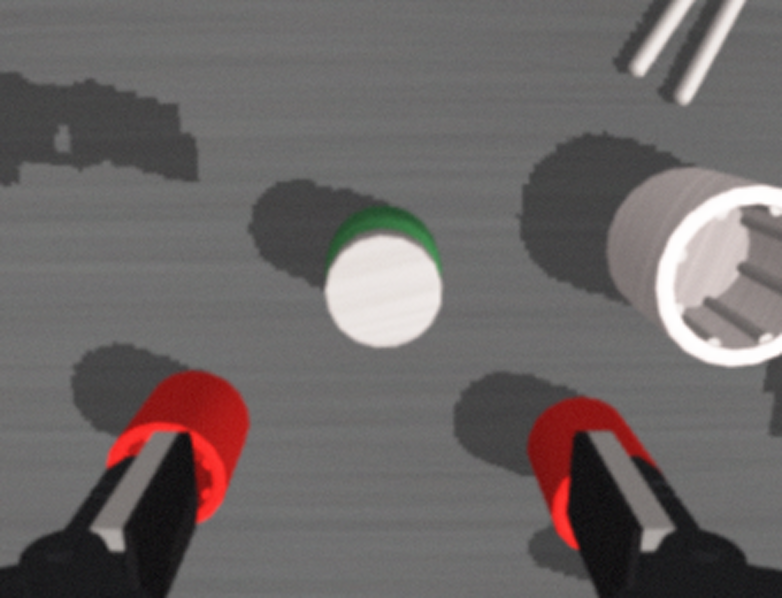

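Run:
```python
from h import *
o=ctrl.get_obs(); c=cam('wrist',toolT(o))
f=lambda q: np.array(q)/2.3+[90,60]-.28
p=plane(c,f([(326,291),(442,291),(384,234),(384,348)]),.062); print(np.linalg.norm(p[0]-p[1]),p[:2].mean(0),p[2:].mean(0))
```

```text
0.04441267341588285 [ 0.48680573 -0.00250248  0.062     ] [ 0.48733424 -0.00250421  0.062     ]
```

>>> {"method": "step_arm", "body": {
  "xyz": [
    [1,0,-45],
    [1,0,-90],
    [1,0,-130],
    [1,0,-160],
    [1,0,-177],
    [1,0,-177],
    [1,0,-177],
    [1,0,-177],
    [1,0,-177],
    [1,0,-177]
  ],
  "spin": [0,0,0,0,0,0,0,0,0,0],
  "fingers": [90,90,90,90,90,90,90,0,0,0]
}}

```text
time_s: 33.05
eef_pos: [0.4886, -0.0033, 0.025]
eef_rot: [0.501, -0.501, 0.5, 0.499]
wrist_force: [-0.9, 1.0, 7.1]
opening: 0.558
```

>>> {"method": "step_arm", "body": {
  "xyz": [
    [0,0,0],
    [0,0,0],
    [0,0,0]
  ],
  "spin": [0,0,0],
  "fingers": [0,0,0]
}}

```text
time_s: 33.35
eef_pos: [0.4886, -0.0034, 0.0251]
eef_rot: [0.501, -0.501, 0.5, 0.499]
wrist_force: [-2.0, 1.5, 6.6]
opening: 0.561
```

>>> {"method": "step_arm", "body": {
  "xyz": [
    [0,0,15],
    [0,0,55],
    [0,0,100],
    [0,0,145],
    [0,0,190],
    [0,0,205],
    [0,0,205]
  ],
  "spin": [0,0,0,0,0,0,0],
  "fingers": [0,0,0,0,0,0,0]
}}

```text
time_s: 34.05
eef_pos: [0.4892, -0.0038, 0.2323]
eef_rot: [-0.502, 0.502, -0.499, -0.497]
wrist_force: [0.8, -0.6, -2.3]
opening: 0.556
```

Run:
```python
from h import *
im,c,o=snap('wrist','w21.png'); print(o['eef_pos'],o['wrist_force'],o['opening'])
a,_,_=snap('side','s21.png')
cv2.imwrite('pics/c21.png',np.hstack([cv2.resize(im,(400,300)),cv2.resize(a[60:300,130:400],(380,300))]))
```

```text
[ 0.489205   -0.00375047  0.23227678] [ 0.75423028 -0.63332429 -2.3131928 ] 0.5562133382125742
```

View pics/c21.png

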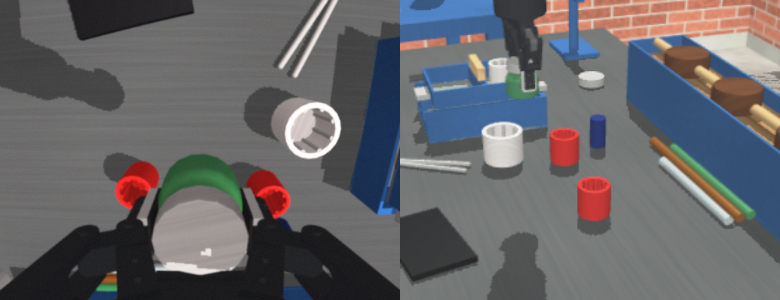

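>>> {"method": "step_arm", "body": {
  "xyz": [
    [-5,28,0],
    [-12,70,0],
    [-20,113,0],
    [-28,156,0],
    [-36,200,0],
    [-43,243,0],
    [-51,286,0],
    [-57,320,0],
    [-59,331,0],
    [-59,331,0]
  ],
  "spin": [0,0,0,0,0,0,0,0,0,0],
  "fingers": [0,0,0,0,0,0,0,0,0,0]
}}

```text
time_s: 35.15
eef_pos: [0.4268, 0.3283, 0.2261]
eef_rot: [0.498, -0.5, 0.501, 0.501]
wrist_force: [0.1, 0.0, -2.5]
opening: 0.555
```

>>> {"method": "step_arm", "body": {
  "xyz": [
    [0,0,-30],
    [0,0,-60],
    [0,0,-85],
    [0,0,-85],
    [0,0,-85]
  ],
  "spin": [0,0,0,0,0],
  "fingers": [0,0,0,0,0]
}}

```text
time_s: 35.65
eef_pos: [0.4283, 0.3263, 0.1429]
eef_rot: [0.5, -0.499, 0.501, 0.5]
wrist_force: [-1.1, -0.2, -1.6]
opening: 0.558
```

Run:
```python
from h import *
im,c,o=snap('wrist','w22.png'); print(o['eef_pos'],o['wrist_force'],o['opening'])
a,_,_=snap('side','s22.png')
cv2.imwrite('pics/c22.png',np.hstack([cv2.resize(im,(400,300)),cv2.resize(a[40:240,80:305],(380,338))[:300]]))
```

```text
[0.42831766 0.32632237 0.1429147 ] [-1.11779166 -0.19563485 -1.59832419] 0.558367967701512
```

View pics/c22.png

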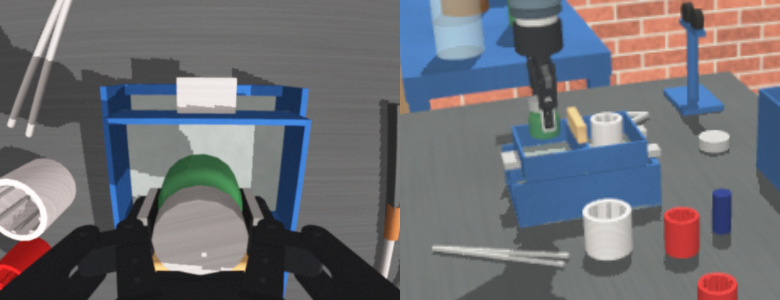

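>>> {"method": "step_arm", "body": {
  "xyz": [
    [0,1,-20],
    [0,1,-34],
    [0,1,-41],
    [0,1,-44],
    [0,1,-46],
    [0,1,-47],
    [0,1,-47]
  ],
  "spin": [0,0,0,0,0,0,0],
  "fingers": [0,0,0,0,0,0,0]
}}

```text
time_s: 36.45
eef_pos: [0.4287, 0.3289, 0.0971]
eef_rot: [0.5, -0.5, 0.5, 0.5]
wrist_force: [-1.6, -0.2, 2.5]
opening: 0.553
```

Touching at the expected height. Release and retreat well clear.

>>> {"method": "step_arm", "body": {
  "xyz": [
    [0,0,0],
    [0,0,0],
    [0,0,2],
    [0,0,25],
    [0,0,60],
    [0,0,100],
    [0,0,145],
    [0,0,190],
    [0,0,190],
    [0,0,190]
  ],
  "spin": [0,0,0,0,0,0,0,0,0,0],
  "fingers": [75,75,75,75,75,75,75,75,75,75]
}}

```text
time_s: 37.45
eef_pos: [0.429, 0.329, 0.288]
eef_rot: [0.501, -0.5, 0.499, 0.499]
wrist_force: [0.4, -0.6, -1.3]
opening: 0.749
```

Run:
```python
from h import *
im,c,o=snap('wrist','w23.png'); print(o['eef_pos'],o['wrist_force'],o['opening'])
a,_,_=snap('side','s23.png')
cv2.imwrite('pics/c23.png',np.hstack([cv2.resize(im,(400,300)),cv2.resize(a[60:260,80:305],(380,338))[:300]]))
```

```text
[0.42896171 0.32899835 0.28795167] [ 0.37628555 -0.64339024 -1.31628749] 0.7486990626489961
```

View pics/c23.png

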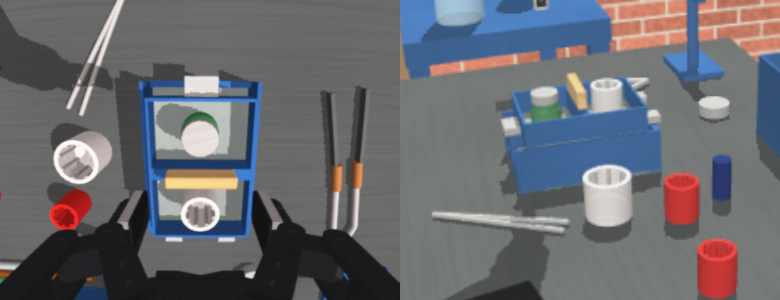

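>>> {"method": "step_arm", "body": {
  "xyz": [
    [0,-40,20],
    [0,-85,30],
    [0,-130,40],
    [0,-175,40],
    [0,-220,40],
    [0,-265,40],
    [0,-310,40],
    [0,-330,40],
    [0,-330,40],
    [0,-330,40]
  ],
  "spin": [0,0,0,0,0,0,0,0,0,0],
  "fingers": [75,75,75,75,75,75,75,75,75,75]
}}

```text
time_s: 38.55
eef_pos: [0.4278, -0.0012, 0.325]
eef_rot: [0.5, -0.498, 0.501, 0.5]
wrist_force: [-0.4, 0.0, -0.2]
opening: 0.75
```

Run:
```python
from h import *
b,_,o=snap('top','t24.png'); a,_,_=snap('side','s24.png')
cv2.imwrite('pics/c24.png',np.hstack([cv2.resize(b[130:310,50:250],(400,360)),cv2.resize(a[60:260,120:320],(380,360))]))
print(o['wrist_force'])
```

```text
[-0.35317481  0.04596148 -0.19825428]
```

View pics/c24.png

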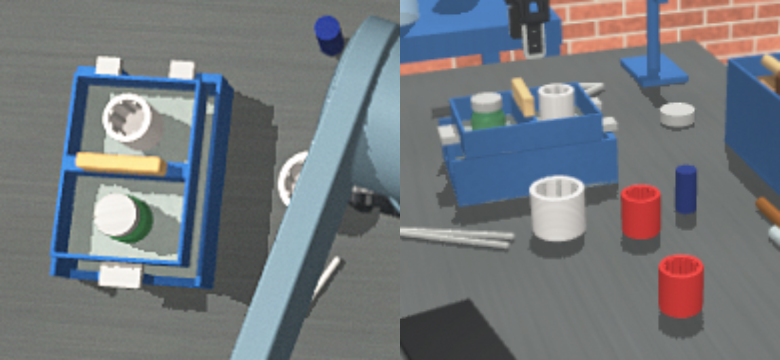

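```bash
python3 -c "
from bench import hand_in; print(hand_in())"
```

```text
the job is handed in; nothing more can be done
None
```

I finished the job in the order asked and handed it in at about 38.6 s of the 131 s allowed. No verdict came back.

- **Stamping kit:** the brass seal stands upright and the beeswax lies flat in the base tote. A wrist picture after each release showed them settled.
- **Stacking:** I turned the loose tote by about 0.165 rad to match the base tote, with its twin tabs over the shoulders and its single tab over the post. It touched down at the expected stacked height. The last measured yaw difference was about 0.002 rad. The centre offset was under 1.5 mm before lowering. After release the two fits gave about 0.4 mm lengthwise and 3 mm across, the second being within calibration and corner-picking error.
- **Moulding kit:** the narrow mould is in the +x compartment and the jar in the -x one, both upright. In the last pictures both stood upright with the handle between them.
- **Left alone:** I did not touch the wide mould, the glass stub or the two red look-alikes. The gripper was clear of everything at hand-in.

**Checks that disagreed:** the first top-camera fit of the base tote was about 6 mm off the wrist-camera fit in y. One rim corner had been picked badly, so I used the wrist measurements instead.

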